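# File a wash-programme card in the lever arch file

### The job

File the loose punched wash-programme card in the lever arch file: lift the lever until the rings spring fully open, lay the card flat on the filed pages with its two holes over the two posts, then press the lever down until the rings are shut and seat it firmly with about 15 N. Never push or pull the mechanism with more than 25 N, and leave the other things where they are.

Things in the scene. Friction and masses are not known exactly. Their poses are not given: they have to be found in the camera images.
- file: Open lever arch file: brown board 205 x 170 x 8 mm, fixed flat on the worktop, yaw within 0.3 rad. Origin at worktop height under the middle between its two posts; x from lever to card's place, y along the posts, z up; board x -125 to +80 mm. NOT MEASURED: a packing lifts the whole steel mechanism on it by 0 to 20 mm, so each of its heights has a range and must be felt or seen.
- card_home (a point): Point of the file (x +26, y 0, z 0 mm) above which the middle of the filed card belongs; axes as the file's. A pack of filed pages (x -12 to +66, y -59 to +59 mm of the file) carries the card; its top is 29 to 49 mm above the worktop.
- post_left (a point): Point of the file (x 0, y +40, z 0 mm) under the axis of one steel post; the other stands at y -40. Posts: 5 mm thick, upright, round-ended, tops 47.5 mm above the pages (76.5 to 96.5 mm above the worktop).
- lever_axis (a point): Point of the file (x -35, y 0, z 38 mm) on the lever's hinge line, which runs along the file's y; the true line is 0 to 20 mm higher (packing).
- under_grip (a point): Top of the board straight below the lever's grip when the lever is down (file x -120, y 0, z 8 mm). The grip is a black cylinder, 13 mm thick, 30 mm long along the file's y, across the lever's end; down, its middle is 38 to 58 mm above this point (46 to 66 above the worktop). It can be pinched by its two flat ends and turns between the pads as the lever swings.
- card_mid (a point): Middle of the loose card, 22 mm above its underside. Stiff grey plate 72 (x) x 110 (y) x 6 mm, 60 to 130 g, with 10 mm round holes at x -26, y +40 and -40 mm, and on its middle an upright black finger grip 34 mm long (x), 14 mm thick (y), 6 to 44 mm above the underside. It starts flat on the worktop; filed, its x axis points as the file's.
- lever (a joint): Lever angle, rad: 0 down (closed), 0.9 up (open). At 0 the grip's middle is 85 mm from the hinge line towards the file's -x and 8 mm above it; it swings up and towards +x. An over-centre spring holds it down below 0.35 rad (about 8 N at the grip to lift) and throws it up to 0.9 above that. Pressing it down from 0.9 takes 5 to 12 N at the grip; below 0.35 it snaps shut.
- rings (a joint): Angle of the two wire arches, rad, driven by the lever: 0 shut (ends on the posts), 0.9 open (leaning away from the posts, towards the lever).
- plate (a joint): Springing of the mechanism's base plate, m: 0 unloaded, 0.001 for each 10 N, positive pushed down, negative pulled up. All vertical force on lever, pages or posts shows here. With the lever down, the seating press must reach 0.0012 (12 N; 15 N is right) for 0.2 s; it must never exceed 0.0026 (26 N) either way.
- spool: Bystander: thread spool, 30 mm across, 48 mm tall, standing beyond the card. Origin under its middle.
- tape_measure: Bystander: tape measure, 56 x 88 x 19 mm, nearer the robot than the card. Origin under its middle.

How it is judged:
By the outcome, as a careful person would: the job done as asked, in the order asked, and still so for the second after the job is handed in, with the robot touching nothing.
It also fails if it takes over 72 s, if anything falls off the work surface, if the arm or the gripper's body presses on something with over 40 N, if the wrist force passes 120 N, or if a joint passes its speed limit or range.

### The arm

A 6-joint arm with a two-finger parallel gripper is mounted at the origin on a cart in front of the work surface, level with it; the furniture and walls round the work are solid. World frame = base frame: x ahead of the robot, y to its left, z up, the work surface at z = 0. Lengths are in m, angles in rad, forces in N, time in s.
With the tool pointing down it reaches from about 0.375 to 0.925 m from the base axis. Payload 5.7 kg.
Tool frame: the origin (TCP) lies midway between the tips of the shut fingers; the grasp point (between the pads) lies 19 mm behind it; z points along the fingers, y is the line along which they close (so a half turn about z gives the same grasp; the last joint's range is limited). The gripper opens to 85 mm and grips with 20 to 120 N. Pads are 22 mm wide; open, the fingers measure 114 mm over their backs; the gripper's body (76 mm by 85 mm) begins 54 mm behind the grasp point. The pads swing forward as they close: fully open they stand 13 mm farther back than shut.
Start: joints at [1.029, 0.359, 1.51, -0, 1.272, -0.115], TCP at [0.248, 0.546, 0.231] pointing down, gripper open.
Joint ranges: [-2.97, 2.97], [-1.01, 2.36], [0.21, 2.38], [-0.96, 4.11], [0.2, 2.71], [-2.98, 2.98]. Speed limits (rad/s): [2.39, 2.39, 3.14, 3.14, 3.14, 3.14].

### API

Orientations are given as a unit quaternion [w, x, y, z].
In Python, from cell import read_state, capture, close_job, cut_out, mark_of gives the robot as it stands.
- The arm moves only by the tool apply_moves, never from a script. Its argument "commands" is a list of rows, each an object with "linear": the shift along the tool's x, y, z in units of 40 mm (1.0 is 40 mm), a list of three; "rot": the turn, a rotation vector about the tool's x, y, z in units of 8 degrees (1.0 is 8 degrees), a list of three. In form: [{"linear": [x, y, z], "rot": [ax, ay, az]}, ...]. A call has 1 to 20 rows; each row is the pose to reach, as a shift and turn from the pose commanded when the call began, along the tool's axes at that moment; what a row does not reach only later rows make up. A row lasts 1/10 s, in which the tool goes at most 50 mm and 8.59 degrees, less where a joint would pass 70% of its speed; a pose out of reach is approached as far as the arm can. A call with a gripper value outside its range is refused whole. "jaw" is the opening, from 0 (shut) to 1 (fully open), set as the call begins (left out, the last holds). The fingers move at their own pace and stop on an object; "grip_force" is the grip in N (left out, the last holds). Time passes only in rows, so rows that repeat a pose let the fingers close. It gives the time, the measured TCP pose, the force, the opening and the grip force at its end, in the units of the state.
- read_state(): the state, without advancing time (a new reading comes with each control period).
- capture(name): name is "scene" or "top" or "wrist"; returns a dict with "image" (384x512x3 uint8, blue, green, red), "fx", "fy", "cx", "cy" (pixels), "k1" (the pictures are not rectified: a ray, as slopes to the right and down, at radius r is drawn at 1 + k1 r^2 times it, then the intrinsics apply), "R" (3x3) and "t" (3): a world point X has camera coordinates R X + t. Camera axes: x right, y down, z forward; pixel columns grow to the right and rows downward; lengths in m; the calibration is good to about 2 mm. A picture is of the moment at which its call begins. There is no depth.
- close_job(): hands the job in; it is judged then, once.
Trained networks look in the newest picture that a camera, given by its name, has taken for a name from the list of things; names that differ only in an ending like _2 or _b are one class to them, and where a whole thing is asked for, a point or a joint stands for the part that bears it (a point fixed in the world has none). Each returns a list of dicts, best first, with "score" (0 to 1); they miss things now and then, are a little off and sometimes report something else, mostly with a low value. They report only what shows in the picture. A call takes as long as a camera call.
- cut_out(label, camera): "region" (384x512 bool, what is visible of it) and "box" ([left, top, right, bottom] in pixels, round what is visible of it).
- mark_of(label, camera): "xy" ([column, row] in pixels: a listed point, or the origin of a listed thing).
The state is a dict: "time": time; "joint_pos": joint angles; "joint_vel": joint speeds; "effort": joint torques, N m; "tcp_pos": TCP position; "tcp_rot": TCP orientation; "wrist_force": force on the tool from outside, world axes, zero at the start; "torque": the same for the moment, N m; "width": finger opening in m; "grip_force": force on a finger pad.
Only numpy, scipy, OpenCV 4.12 (cv2) and the standard library are available. Lean on these libraries where they do the work, as an engineer would, in place of code of your own. Each camera call takes 0.05 s, during which the arm holds its last target. There are 200 camera calls.

## Working session

There is one attempt and no reset: what is moved stays moved. The work goes in short steps, Python scripts to look and compute and a tool call to move; the robot and the scene stay as the last step left them, time stands still between calls to the robot, and variables do not carry over. Pictures are saved under pics/ and viewed, at most 10 in all, crops included, and the job is handed in when it is done.

Besides the shell and the picture viewer there is one more tool, called after "Call:" in YAML: its name, and indented under it one key for each argument. apply_moves: Moves the arm, as the interface text tells. Its arguments: {"type":"object","properties":{"commands":{"type":"array","items":{"type":"object","properties":{"linear":{"type":"array","items":{"type":"number"}},"rot":{"type":"array","items":{"type":"number"}}}}},"jaw":{"type":"number"},"grip_force":{"type":"number"}},"required":["commands"]}

```bash
mkdir -p pics; cat > h.py <<'E'
import numpy as np, cv2
from scipy.optimize import least_squares
from scipy.spatial.transform import Rotation as Ro
from cell import *
def proj(c,X):
    p=np.atleast_2d(X)@np.array(c["R"]).T+np.array(c["t"]); s=p[:,:2]/p[:,2:]
    s=s*(1+c["k1"]*(s**2).sum(1,keepdims=True)); return s*[c["fx"],c["fy"]]+[c["cx"],c["cy"]]
def ray(c,uv):
    d=(np.array(uv,float)-[c["cx"],c["cy"]])/[c["fx"],c["fy"]]; s=d.copy()
    for _ in range(20): s=d/(1+c["k1"]*(s@s))
    R=np.array(c["R"]); return -R.T@np.array(c["t"]), R.T@np.array([*s,1.])
def at_z(c,uv,z):
    o,d=ray(c,uv); return o+d*(z-o[2])/d[2]
def tri(l):
    A=0;b=0;
    for c,uv in l:
        o,d=ray(c,uv); d=d/np.linalg.norm(d); P=np.eye(3)-np.outer(d,d); A=A+P; b=b+P@o
    X=np.linalg.solve(A,b); return X,[np.round(proj(c,X)[0]-uv,1).tolist() for c,uv in l]
def rt():
    s=read_state(); q=s["tcp_rot"]; return np.array(s["tcp_pos"]),Ro.from_quat([q[1],q[2],q[3],q[0]])
def move(pos,Rt):
    p,R=rt(); print("linear",np.round(R.inv().apply(np.array(pos)-p)/.04,3).tolist(),"rot",np.round((R.inv()*Rt).as_rotvec(degrees=True)/8,3).tolist())
E
python3 - <<'E'
from h import *
cs={}
for n in("scene","top","wrist"):
    c=capture(n);cs[n]=c;cv2.imwrite(f"pics/a_{n}.png",c["image"])
    print(n,"cam at",np.round(-np.array(c["R"]).T@c["t"],3))
    for l in ("file","card_home","post_left","lever_axis","under_grip","card_mid","spool","tape_measure"):
        print(l,[(np.round(m["xy"],1).tolist(),round(m["score"],2)) for m in mark_of(l,n)[:3]])
s=read_state();print(s["time"],s["tcp_rot"],s["wrist_force"],s["width"])
a=np.vstack([cs["scene"]["image"],cs["top"]["image"]]);cv2.imwrite("pics/a.png",np.hstack([cs["scene"]["image"],cs["top"]["image"]])[:, :])
E
```

```text
scene cam at [1.233 0.102 0.505]
file [([289.0, 243.7], 0.68)]
card_home [([291.9, 253.2], 0.56)]
post_left [([310.3, 247.4], 0.65)]
lever_axis [([294.9, 218.2], 0.72)]
under_grip [([301.8, 213.1], 0.88)]
card_mid [([182.2, 200.0], 0.57)]
spool [([169.5, 220.2], 0.66)]
tape_measure [([204.6, 181.9], 0.78)]
top cam at [ 0.429 -0.087  0.952]
file [([202.5, 154.9], 0.67)]
card_home [([339.7, 181.3], 0.57)]
post_left []
lever_axis [([205.7, 171.9], 0.71)]
under_grip [([206.4, 217.5], 0.85), ([201.3, 172.5], 0.68)]
card_mid [([334.9, 180.9], 0.92)]
spool [([346.8, 150.7], 0.57)]
tape_measure [([337.3, 248.1], 0.74)]
wrist cam at [0.189 0.574 0.373]
file []
card_home []
post_left []
lever_axis []
under_grip []
card_mid []
spool []
tape_measure []
1.35 [-2.91215220e-05  2.11792301e-01  9.77314698e-01 -3.77876058e-05] [-0.46252591 -0.54734518 -0.79004715] 0.08546671521617097
```

View pics/a_scene.png

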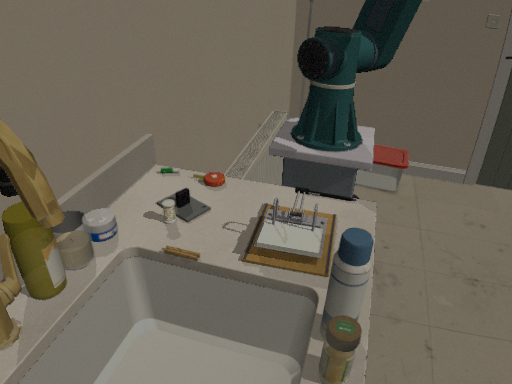

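View pics/a_top.png

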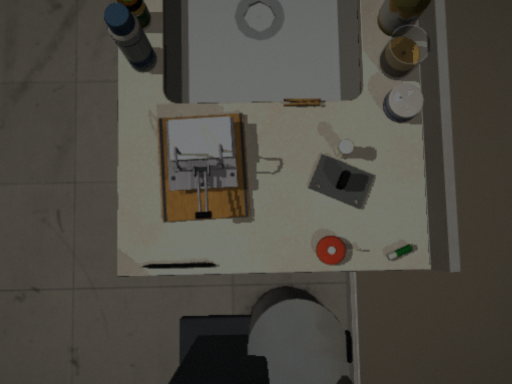

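The scene shows the file around (290,235) with its lever towards the robot, and the card at (182,205) with the spool in front. In the top view the board spans (160–247, 113–222), the lever grip is near (203,215) and the card near (343,181). Next I'll fit the outlines.

```bash
cat > m.py <<'E'
from h import *
T=capture("top");S=capture("scene")
def fit(lab,W,H,cx,z,x0):
    # fit rectangle outline (pose x,y,yaw) to masks in both cameras via contour distance
    obs=[]
    for n,c in(("top",T),("scene",S)):
        r=cut_out(lab,n)
        if not r: print(lab,n,"none");continue
        m=r[0]["region"].astype(np.uint8);print(lab,n,round(r[0]["score"],2),m.sum())
        cv2.imwrite(f"pics/m_{lab}_{n}.png",m*255)
        if n=="top":
            k=max(cv2.findContours(m,0,1)[0],key=cv2.contourArea); k=cv2.convexHull(k)[:,0]
            obs.append((c,k))
    def world(p):
        c,s=np.cos(p[2]),np.sin(p[2]); q=np.array([[cx-W/2,-H/2],[cx+W/2,-H/2],[cx+W/2,H/2],[cx-W/2,H/2]])
        return np.c_[q@np.array([[c,s],[-s,c]])+p[:2],np.full(4,z)]
    def res(p):
        o=[]
        for c,k in obs:
            P=proj(c,world(p)).astype(np.float32).reshape(-1,1,2)
            m=np.zeros(T["image"].shape[:2])
            o+=[cv2.pointPolygonTest(P,(float(a),float(b)),True) for a,b in k]
        return o
    best=min((least_squares(res,[x0[0],x0[1],y],loss="soft_l1",x_scale=[.01,.01,.05],diff_step=1e-3) for y in x0[2]),key=lambda r:r.cost)
    print(lab,np.round(best.x,4),best.cost,len(obs[0][1])); return best.x
p=at_z(T,(204,168),.008);q=at_z(T,(343,181),.006);print(p,q)
f=fit("file",.205,.170,-.0225,.008,(*p[:2],[-.2,0,.2]))
g=fit("card_mid",.072,.110,0,.006,(*q[:2],[-1.4,-.6,.6,1.4,2.2]))
np.save("fit.npy",[f,g])
def crop(c,u,v,w,h):
    return cv2.resize(c["image"][v:v+h,u:u+w],(400,300),interpolation=cv2.INTER_CUBIC)
ims=[crop(T,140,105,132,99),crop(T,140,130,132,99),crop(T,300,135,88,66),crop(S,225,175,132,99)]
o=np.vstack([np.hstack(ims[:2]),np.hstack(ims[2:])]); cv2.imwrite("pics/b.png",np.clip(o*1.6,0,255).astype(np.uint8))
E
python3 m.py
```

```text
[0.57620813 0.00477101 0.008     ] [ 0.54516795 -0.26730916  0.006     ]
file top 0.63 8993
file scene 0.91 5299
file [0.6007 0.007  0.0361] 1.7125290078234927 15
card_mid top 0.97 2117
card_mid scene 0.63 5214
card_mid [ 0.545  -0.2626  2.7265] 2.475868626416892 19
```

View pics/b.png

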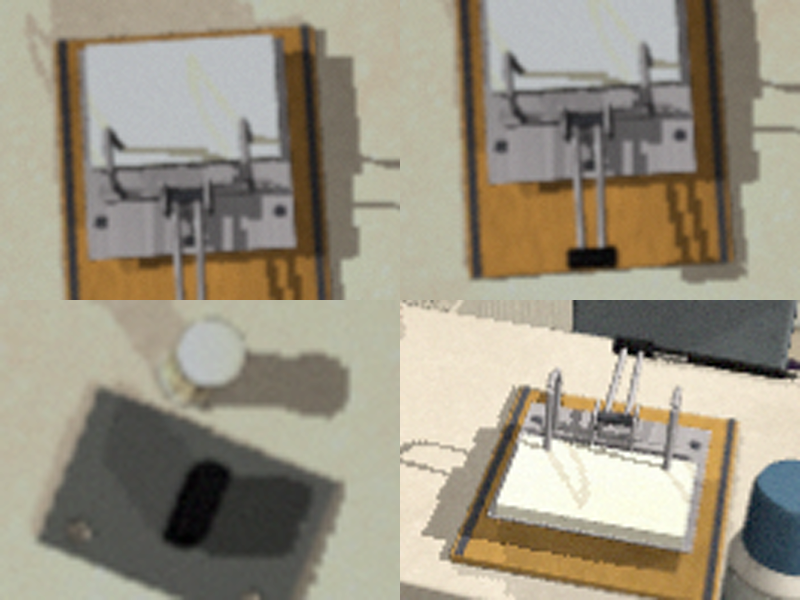

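The card's holes are on its robot-facing edge, so card yaw is 2.7265−π = −0.415. The file is at (0.601, 0.007) with yaw 0.036. I'll go above the file for a closer wrist view.

```bash
cat >> h.py <<'E'
def down(yaw):  # tool z down, tool x = -(x axis at yaw)
    x=-np.array([np.cos(yaw),np.sin(yaw),0]); z=np.array([0,0,-1.]); return Ro.from_matrix(np.c_[x,np.cross(z,x),z])
def F(f,x,y,z=0):
    c,s=np.cos(f[2]),np.sin(f[2]); return np.array([f[0]+c*x-s*y,f[1]+s*x+c*y,z])
E
python3 - <<'E'
from h import *
f,g=np.load("fit.npy"); move(F(f,-.05,0,.26),down(f[2]))
print(tri([(capture("top"),(203.4,214.8)),(capture("scene"),(303.2,190.8))]), F(f,-.12,0))
E
```

```text
linear [-12.479, -9.181, -0.718] rot [-0.001, -0.0, -3.315]
(array([0.48110923, 0.00424162, 0.05814219]), [[-1.2, 0.2], [-1.0, -0.0]]) [0.48081185 0.00269545 0.        ]
```

Call:
apply_moves:
  commands:
    - {"linear":[-12.48,-9.18,-0.72],"rot":[0,0,-3.315]}
    - {"linear":[-12.48,-9.18,-0.72],"rot":[0,0,-3.315]}
    - {"linear":[-12.48,-9.18,-0.72],"rot":[0,0,-3.315]}
    - {"linear":[-12.48,-9.18,-0.72],"rot":[0,0,-3.315]}
    - {"linear":[-12.48,-9.18,-0.72],"rot":[0,0,-3.315]}
    - {"linear":[-12.48,-9.18,-0.72],"rot":[0,0,-3.315]}
    - {"linear":[-12.48,-9.18,-0.72],"rot":[0,0,-3.315]}
    - {"linear":[-12.48,-9.18,-0.72],"rot":[0,0,-3.315]}
    - {"linear":[-12.48,-9.18,-0.72],"rot":[0,0,-3.315]}
    - {"linear":[-12.48,-9.18,-0.72],"rot":[0,0,-3.315]}
    - {"linear":[-12.48,-9.18,-0.72],"rot":[0,0,-3.315]}
    - {"linear":[-12.48,-9.18,-0.72],"rot":[0,0,-3.315]}
    - {"linear":[-12.48,-9.18,-0.72],"rot":[0,0,-3.315]}
    - {"linear":[-12.48,-9.18,-0.72],"rot":[0,0,-3.315]}
    - {"linear":[-12.48,-9.18,-0.72],"rot":[0,0,-3.315]}
    - {"linear":[-12.48,-9.18,-0.72],"rot":[0,0,-3.315]}
  jaw: 1

```text
time: 3.35
tcp_pos: [0.5499, 0.0062, 0.2599]
tcp_rot: [-0.001, -0.018, 1.0, 0.0]
wrist_force: [0.2, -0.1, 1.3]
width: 0.0858
grip_force: 0.0
```

```bash
python3 - <<'E'
from h import *
f,g=np.load("fit.npy")
c=capture("wrist");im=c["image"].copy();print(rt()[0],"cam",np.round(-np.array(c["R"]).T@c["t"],3),read_state()["time"],read_state()["wrist_force"])
for l in("post_left","card_home","lever_axis","under_grip"): print(l,[(np.round(m["xy"],1).tolist(),round(m["score"],2)) for m in mark_of(l,"wrist")[:2]],)
print(proj(c,[F(f,0,.04,0),F(f,.026,0,0),F(f,-.035,0,.05),F(f,-.12,0,.008)]))
for x,y,z in [(0,.04,.089),(0,-.04,.089),(-.12,0,.058),(-.125,.085,.008),(-.125,-.085,.008),(.08,.085,.008),(.08,-.085,.008),(.066,.059,.041),(.066,-.059,.041)]:
    u=proj(c,F(f,x,y,z))[0]; cv2.circle(im,tuple(int(round(v)) for v in u),2,(0,0,255),-1)
cv2.imwrite("pics/c.png",cv2.resize(im,(800,600)))
E
```

```text
[0.54989706 0.00644246 0.25994512] cam [0.485 0.005 0.401] 3.4 [-0.05616858  0.13164571 -0.21515469]
post_left []
card_home []
lever_axis [([251.2, 180.8], 0.81)]
under_grip [([246.1, 105.4], 0.96)]
[[278.76114198 198.15586171]
 [249.14009346 216.37163058]
 [248.91906044 181.13373643]
 [249.03019092 106.18347108]]
```

View pics/c.png

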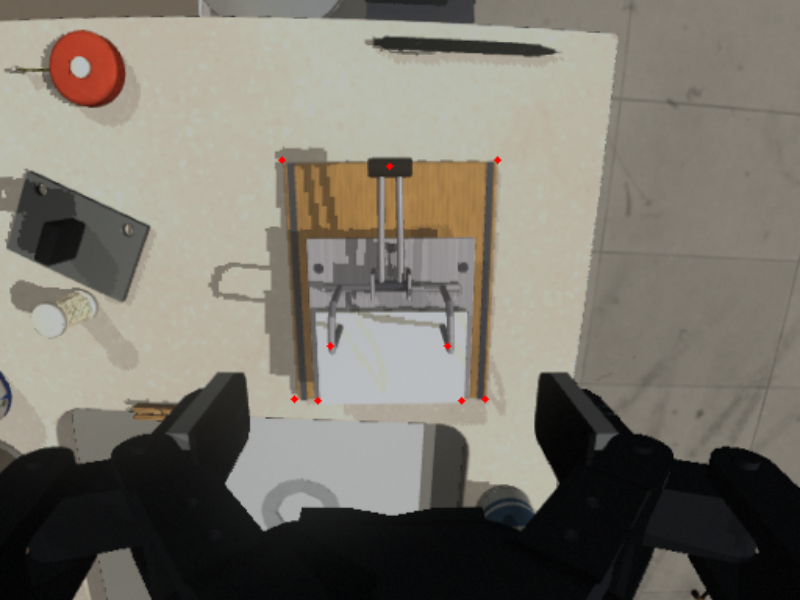

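The wrist view shows the file as fitted. The grip is at (390,167) and the post tops at (333,347) and (449,347), so the file sits about 1.3 mm further to +y than my fit. Next I'll approach the lever grip.

```bash
python3 - <<'E'
from h import *
f,g=np.load("fit.npy"); f[1]+=.0013; np.save("fit.npy",[f,g])
move([.481,.0042,.12],down(f[2]));move([.481,.0042,.038],down(f[2]))
E
```

```text
linear [1.735, 0.015, 3.504] rot [0.0, -0.001, 0.01]
linear [1.735, 0.015, 5.554] rot [0.0, -0.001, 0.01]
```

Call:
apply_moves:
  commands:
    - {"linear":[1.735,0.015,1.0],"rot":[0,0,0]}
    - {"linear":[1.735,0.015,2.2],"rot":[0,0,0]}
    - {"linear":[1.735,0.015,3.4],"rot":[0,0,0]}
    - {"linear":[1.735,0.015,4.4],"rot":[0,0,0]}
    - {"linear":[1.735,0.015,5.1],"rot":[0,0,0]}
    - {"linear":[1.735,0.015,5.55],"rot":[0,0,0]}
    - {"linear":[1.735,0.015,5.55],"rot":[0,0,0]}
  jaw: 0.65

```text
time: 4.3
tcp_pos: [0.4792, 0.004, 0.036]
tcp_rot: [-0.003, -0.018, 1.0, 0.0]
wrist_force: [-1.0, 0.8, -0.1]
width: 0.0557
grip_force: 0.0
```

Call:
apply_moves:
  commands:
    - {"linear":[0,0,0],"rot":[0,0,0]}
    - {"linear":[0,0,0],"rot":[0,0,0]}
    - {"linear":[0,0,0],"rot":[0,0,0]}
    - {"linear":[0,0,0],"rot":[0,0,0]}
    - {"linear":[0,0,0],"rot":[0,0,0]}
    - {"linear":[0,0,0],"rot":[0,0,0]}
  jaw: 0
  grip_force: 30

```text
time: 4.9
tcp_pos: [0.4823, 0.003, 0.0387]
tcp_rot: [0.001, -0.018, 1.0, -0.0]
wrist_force: [0.3, -2.6, 2.6]
width: 0.0296
grip_force: 30.9
```

```bash
python3 - <<'E'
from h import *
f,g=np.load("fit.npy");s=read_state();print(s["time"],s["width"],s["grip_force"],np.round(s["wrist_force"],2))
c=capture("wrist");cv2.imwrite("pics/d.png",c["image"])
r=.0854
for t in (.15,.3,.45,.6,.75,.87):
    a=.0938+t; dx=-r*np.cos(a)+.085; dz=r*np.sin(a)-.008; print(t,"lin",round(-dx/.04,3),round(-dz/.04,3))
E
```

```text
4.9 0.029602459150079672 30.91752201318741 [ 0.29 -2.65  2.6 ]
0.15 lin -0.053 -0.315
0.3 lin -0.153 -0.619
0.45 lin -0.298 -0.905
0.6 lin -0.484 -1.165
0.75 lin -0.706 -1.395
0.87 lin -0.907 -1.554
```

View pics/d.png

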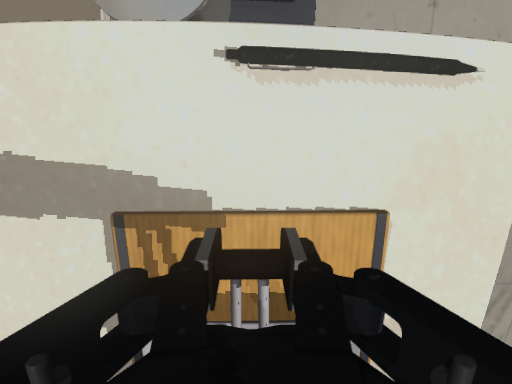

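The pads hold the grip by its ends (215–295, 265), 29.6 mm wide. Now I'll lift along the arc.

Call:
apply_moves:
  commands:
    - {"linear":[-0.01,0,-0.08],"rot":[0,0,0]}
    - {"linear":[-0.02,0,-0.16],"rot":[0,0,0]}
    - {"linear":[-0.04,0,-0.24],"rot":[0,0,0]}
    - {"linear":[-0.053,0,-0.315],"rot":[0,0,0]}
    - {"linear":[-0.075,0,-0.39],"rot":[0,0,0]}

```text
time: 5.45
tcp_pos: [0.4842, 0.0033, 0.0532]
tcp_rot: [-0.0, -0.018, 1.0, -0.0]
wrist_force: [3.9, -4.3, -8.7]
width: 0.0294
grip_force: 30.3
```

Call:
apply_moves:
  commands:
    - {"linear":[-0.025,0,-0.08],"rot":[0,0,0]}
    - {"linear":[-0.05,0,-0.15],"rot":[0,0,0]}
    - {"linear":[-0.078,0,-0.23],"rot":[0,0,0]}
    - {"linear":[-0.11,0,-0.31],"rot":[0,0,0]}
    - {"linear":[-0.15,0,-0.38],"rot":[0,0,0]}
    - {"linear":[-0.185,0,-0.45],"rot":[0,0,0]}
    - {"linear":[-0.223,0,-0.515],"rot":[0,0,0]}

```text
time: 6.15
tcp_pos: [0.4925, 0.0038, 0.0746]
tcp_rot: [-0.001, -0.018, 1.0, -0.0]
wrist_force: [-1.7, -4.6, -2.1]
width: 0.0292
grip_force: 30.3
```

Call:
apply_moves:
  commands:
    - {"linear":[-0.05,0,-0.07],"rot":[0,0,0]}
    - {"linear":[-0.11,0,-0.15],"rot":[0,0,0]}
    - {"linear":[-0.186,0,-0.26],"rot":[0,0,0]}
    - {"linear":[-0.26,0,-0.34],"rot":[0,0,0]}
    - {"linear":[-0.33,0,-0.42],"rot":[0,0,0]}
    - {"linear":[-0.408,0,-0.49],"rot":[0,0,0]}
    - {"linear":[-0.51,0,-0.57],"rot":[0,0,0]}
    - {"linear":[-0.59,0,-0.635],"rot":[0,0,0]}
    - {"linear":[-0.59,0,-0.635],"rot":[0,0,0]}

```text
time: 7.05
tcp_pos: [0.5179, 0.0046, 0.1005]
tcp_rot: [0.001, -0.018, 1.0, -0.0]
wrist_force: [-2.8, -2.9, 5.5]
width: 0.0293
grip_force: 31.4
```

Call:
apply_moves:
  commands:
    - {"linear":[0,0,0],"rot":[0,0,0]}
    - {"linear":[0,0,0],"rot":[0,0,0]}
    - {"linear":[0,0,0],"rot":[0,0,0]}
    - {"linear":[0,0,0],"rot":[0,0,0]}
  jaw: 1

```text
time: 7.45
tcp_pos: [0.5169, 0.0049, 0.0996]
tcp_rot: [-0.0, -0.018, 1.0, 0.0]
wrist_force: [-0.9, -0.7, -1.1]
width: 0.0847
grip_force: 0.0
```

```bash
python3 - <<'E'
from h import *
f,g=np.load("fit.npy"); g[2]-=np.pi; np.save("fit.npy",[f,g]); print(g)
move([0.51,.004,.24],down(f[2])); 
# for the card view
Rg=down(g[2]); move(np.array([g[0],g[1],.22]),Rg)
E
```

```text
[ 0.54497842 -0.26259892 -0.41510928]
linear [0.174, -0.015, -3.511] rot [0.002, 0.0, -0.0]
linear [-0.459, -6.707, -3.013] rot [0.002, -0.0, 3.231]
```

Call:
apply_moves:
  commands:
    - {"linear":[0,0,-1.0],"rot":[0,0,0]}
    - {"linear":[0,0,-2.2],"rot":[0,0,0]}
    - {"linear":[0,-0.5,-3.0],"rot":[0,0,0.5]}
    - {"linear":[-0.459,-6.707,-3.0],"rot":[0,0,3.231]}
    - {"linear":[-0.459,-6.707,-3.0],"rot":[0,0,3.231]}
    - {"linear":[-0.459,-6.707,-3.0],"rot":[0,0,3.231]}
    - {"linear":[-0.459,-6.707,-3.0],"rot":[0,0,3.231]}
    - {"linear":[-0.459,-6.707,-3.0],"rot":[0,0,3.231]}
    - {"linear":[-0.459,-6.707,-3.0],"rot":[0,0,3.231]}
    - {"linear":[-0.459,-6.707,-3.0],"rot":[0,0,3.231]}
    - {"linear":[-0.459,-6.707,-3.0],"rot":[0,0,3.231]}

```text
time: 8.55
tcp_pos: [0.5444, -0.2616, 0.2193]
tcp_rot: [-0.001, 0.206, 0.979, 0.001]
wrist_force: [1.2, -0.5, 0.4]
width: 0.0855
grip_force: 0.0
```

```bash
python3 - <<'E'
from h import *
f,g=np.load("fit.npy")
c=capture("wrist");im=c["image"].copy();S=capture("scene")
def G(x,y,z): return F(g,x,y,z)
P=[G(a*.036,b*.055,.006) for a in(-1,1) for b in(-1,1)]+[G(-.026,b*.04,.006) for b in(-1,1)]+[G(a*.017,b*.007,.044) for a in(-1,1) for b in(-1,1)]
print(np.round(proj(c,P),1).tolist())
print(mark_of("card_mid","wrist")[:1],proj(c,G(0,0,.022)))
x0,y0=np.clip(proj(c,P).min(0).astype(int)-25,0,None);w=220;h=165
k=cv2.resize(im[y0:y0+h,x0:x0+w],(800,600),interpolation=cv2.INTER_CUBIC)
for u in proj(c,P): cv2.circle(k,tuple(int(round(v)) for v in (u-[x0,y0]+.5)*800/w),3,(0,0,255),-1)
s=cv2.resize(S["image"][170:269,225:357],(264,198)); k[:198,536:]=s
cv2.imwrite("pics/e.png",np.clip(k*1.4,0,255).astype(np.uint8)); print(x0,y0,rt()[0],read_state()["time"])
E
```

```text
[[200.6, 137.2], [297.4, 137.2], [203.0, 198.1], [295.1, 198.1], [214.0, 146.0], [284.0, 146.0], [242.0, 158.9], [255.6, 158.9], [242.3, 190.8], [255.5, 190.8]]
[{'xy': [252.1, 168.3], 'score': 0.86}] [[248.95096012 171.00002612]]
175 112 [ 0.54482276 -0.2612162   0.21974654] 8.7
```

View pics/e.png

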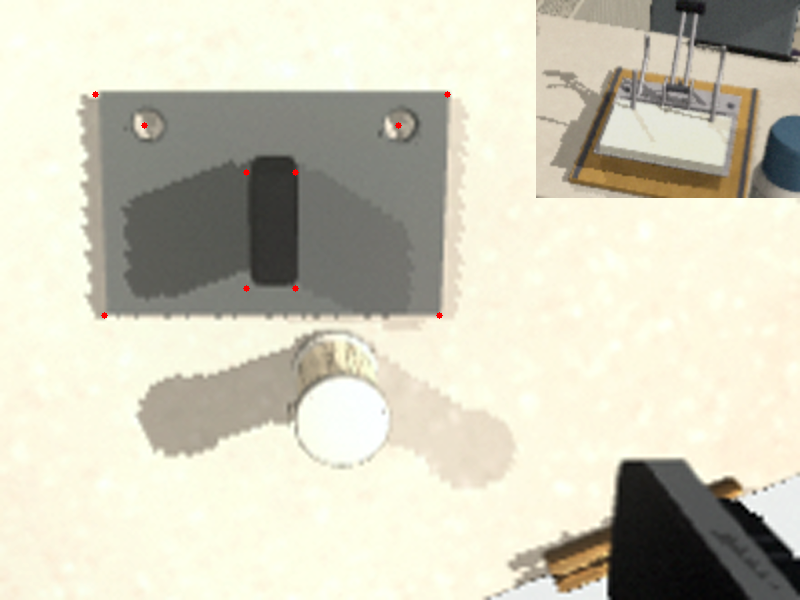

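The lever and rings are open in the inset. The card matches the fit, shifted about +1.3 mm in y: the holes show at (149,125) and (402,125) in the crop. The spool is just beyond the card but clear of the fingers. I'll grasp now.

```bash
python3 - <<'E'
from h import *
f,g=np.load("fit.npy"); g[:2]=F(g,-.0006,.0013)[:2]; np.save("fit.npy",[f,g])
move(F(g,0,0,.011),down(g[2]))
E
```

```text
linear [-0.005, 0.001, 5.219] rot [0.001, -0.003, 0.013]
```

Call:
apply_moves:
  commands:
    - {"linear":[0,0,1.0],"rot":[0,0,0]}
    - {"linear":[0,0,2.2],"rot":[0,0,0]}
    - {"linear":[0,0,3.4],"rot":[0,0,0]}
    - {"linear":[0,0,4.2],"rot":[0,0,0]}
    - {"linear":[0,0,4.8],"rot":[0,0,0]}
    - {"linear":[0,0,5.2],"rot":[0,0,0]}
    - {"linear":[0,0,5.2],"rot":[0,0,0]}
    - {"linear":[0,0,5.2],"rot":[0,0,0]}
  jaw: 0.5

```text
time: 9.5
tcp_pos: [0.5452, -0.2621, 0.0121]
tcp_rot: [-0.0, 0.205, 0.979, -0.0]
wrist_force: [0.6, -0.1, 0.2]
width: 0.043
grip_force: 0.0
```

Call:
apply_moves:
  commands:
    - {"linear":[0,0,0],"rot":[0,0,0]}
    - {"linear":[0,0,0],"rot":[0,0,0]}
    - {"linear":[0,0,0],"rot":[0,0,0]}
    - {"linear":[0,0,0],"rot":[0,0,0]}
    - {"linear":[0,0,0],"rot":[0,0,0]}
    - {"linear":[0,0,0],"rot":[0,0,0]}
  jaw: 0
  grip_force: 40

```text
time: 10.1
tcp_pos: [0.546, -0.2633, 0.0132]
tcp_rot: [0.001, 0.206, 0.979, -0.0]
wrist_force: [-0.7, 0.7, 5.6]
width: 0.0135
grip_force: 40.7
```

```bash
python3 - <<'E'
from h import *
f,g=np.load("fit.npy"); p,R=rt(); print(p,R.as_euler("ZYX",degrees=True),read_state()["width"],F(g,0,0))
d=F(g,0,0,p[2])-p; print("card mid in tool mm",R.inv().apply(d)*1000)
move([p[0],p[1],.17],R); move(F(f,.026,0,.17),down(f[2]))
E
```

```text
[ 0.54595067 -0.26326857  0.01320134] [ 1.56211957e+02  1.45297229e-01 -1.79988849e+02] 0.013469974294379537 [ 0.54495366 -0.26116735  0.        ]
card mid in tool mm [ 1.75983711  1.52055379 -0.00475873]
linear [-0.01, -0.001, -3.92] rot [0.0, 0.0, 0.0]
linear [0.891, 7.048, -3.924] rot [-0.005, 0.018, -3.232]
```

Call:
apply_moves:
  commands:
    - {"linear":[0,0,-0.5],"rot":[0,0,0]}
    - {"linear":[0,0,-1.3],"rot":[0,0,0]}
    - {"linear":[0,0,-2.4],"rot":[0,0,0]}
    - {"linear":[0,0,-3.4],"rot":[0,0,0]}
    - {"linear":[0,0.3,-3.92],"rot":[0,0,-0.2]}
    - {"linear":[0.2,1.2,-3.92],"rot":[0,0,-0.7]}
    - {"linear":[0.4,2.3,-3.92],"rot":[0,0,-1.3]}
    - {"linear":[0.5,3.4,-3.92],"rot":[0,0,-1.8]}
    - {"linear":[0.6,4.5,-3.92],"rot":[0,0,-2.3]}
    - {"linear":[0.75,5.6,-3.92],"rot":[0,0,-2.8]}
    - {"linear":[0.85,6.5,-3.92],"rot":[0,0,-3.1]}
    - {"linear":[0.891,7.048,-3.92],"rot":[0,0,-3.232]}
    - {"linear":[0.891,7.048,-3.92],"rot":[0,0,-3.232]}
    - {"linear":[0.891,7.048,-3.92],"rot":[0,0,-3.232]}
    - {"linear":[0.891,7.048,-3.92],"rot":[0,0,-3.232]}

```text
time: 11.6
tcp_pos: [0.6255, 0.0086, 0.1685]
tcp_rot: [-0.0, -0.018, 1.0, -0.0]
wrist_force: [0.1, -0.5, -2.0]
width: 0.0133
grip_force: 39.5
```

```bash
python3 - <<'E'
from h import *
f,g=np.load("fit.npy")
c=capture("wrist");p,R=rt();print(p,R.as_euler("ZYX",degrees=True),read_state()["time"],read_state()["width"])
# card assumed: centre at TCP, underside = TCP-12mm
yaw=R.as_euler("ZYX")[0]-np.pi; cc=[p[0],p[1],yaw]
z=p[2]-.0125+.006
H=[F(cc,-.026,b*.04,z) for b in(-1,1)]+[F(cc,-.036,b*.055,z) for b in(-1,1)]
Q=[F(f,0,b*.04,.089) for b in(-1,1)]
print("holes/corners",np.round(proj(c,H),1).tolist(),"posts",np.round(proj(c,Q),1).tolist())
im=c["image"];x0,y0,w,h=130,90,240,180
k=cv2.resize(im[y0:y0+h,x0:x0+w],(800,600),interpolation=cv2.INTER_CUBIC)
for u in np.r_[proj(c,H),proj(c,Q)]: cv2.circle(k,tuple(int(round(v)) for v in (u-[x0,y0]+.5)*800/w),3,(0,0,255),-1)
cv2.imwrite("pics/f.png",np.clip(k*1.3,0,255).astype(np.uint8))
E
```

```text
[0.62552868 0.00838327 0.16850706] [-1.78001480e+02 -2.77638139e-02 -1.79976433e+02] 11.65 0.013418816115882913
holes/corners [[168.0, 190.7], [329.1, 190.7], [136.4, 170.9], [360.7, 171.0]] posts [[195.2, 166.8], [305.6, 166.7]]
```

View pics/f.png

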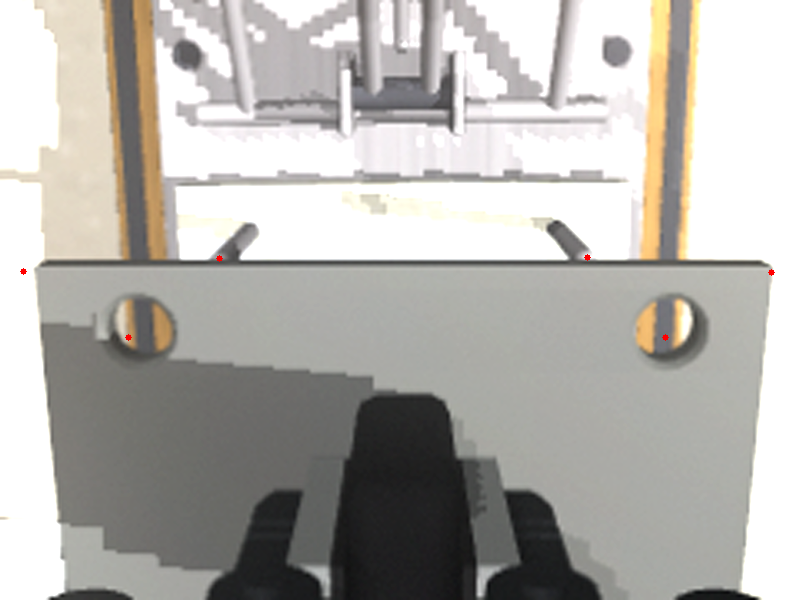

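The card is held level, with its holes at crop (141,328) and (670,328). The post tops are hidden under its near edge. I'll back off 40 mm and lower so that holes and post tops appear together at about the same depth.

Call:
apply_moves:
  commands:
    - {"linear":[-0.6,0,0],"rot":[0,0,0]}
    - {"linear":[-1.0,0,0.4],"rot":[0,0,0]}
    - {"linear":[-1.0,0,1.0],"rot":[0,0,0]}
    - {"linear":[-1.0,0,1.25],"rot":[0,0,0]}
    - {"linear":[-1.0,0,1.25],"rot":[0,0,0]}
    - {"linear":[-1.0,0,1.25],"rot":[0,0,0]}

```text
time: 12.25
tcp_pos: [0.6657, 0.0104, 0.1188]
tcp_rot: [-0.0, -0.018, 1.0, -0.0]
wrist_force: [-0.3, 0.2, -0.4]
width: 0.0134
grip_force: 39.5
```

```bash
python3 - <<'E'
from h import *
f,g=np.load("fit.npy")
c=capture("wrist");p,R=rt();print(p,R.as_euler("ZYX",degrees=True),read_state()["time"])
import pickle;pickle.dump((c,p,R.as_matrix()),open("w.pkl","wb"))
yaw=R.as_euler("ZYX")[0]-np.pi; cc=[p[0],p[1],yaw]; z=p[2]-.0125+.006-.003
H=[F(cc,-.026,b*.04,z) for b in(-1,1)]; Q=[F(f,0,b*.04,.089) for b in(-1,1)]
print("holes",np.round(proj(c,H),1).tolist(),"posts",np.round(proj(c,Q),1).tolist(),"cam",-np.array(c["R"]).T@c["t"])
im=c["image"];x0,y0,w,h=130,60,240,180
k=cv2.resize(im[y0:y0+h,x0:x0+w],(800,600),interpolation=cv2.INTER_CUBIC)
for u in np.r_[proj(c,H),proj(c,Q)]: cv2.circle(k,tuple(int(round(v)) for v in (u-[x0,y0]+.5)*800/w),3,(0,0,255),-1)
cv2.imwrite("pics/g.png",k)
E
```

```text
[0.66625167 0.01052119 0.11947522] [-1.77959411e+02  5.85781265e-02 -1.79986073e+02] 12.3
holes [[169.8, 190.6], [328.4, 190.6]] posts [[175.3, 109.9], [323.6, 109.7]] cam [0.60081214 0.00901257 0.26030634]
```

View pics/g.png

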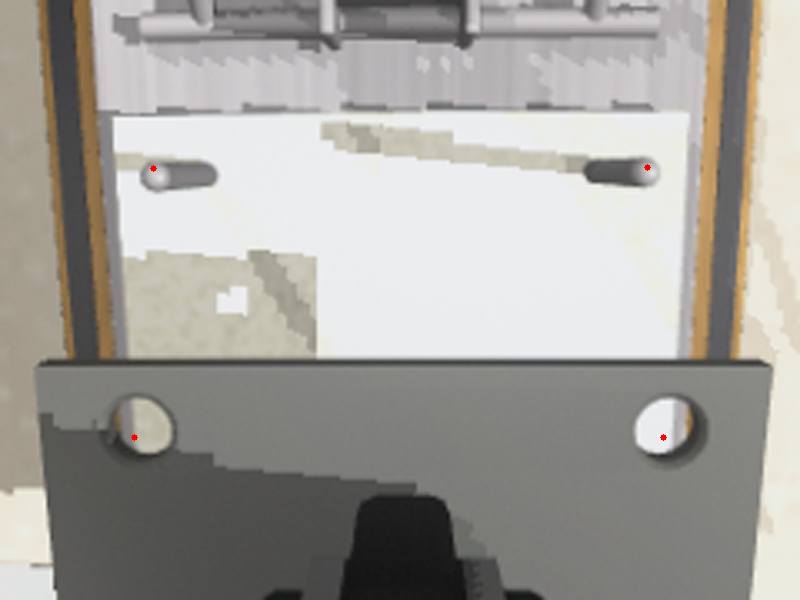

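Post tips are at crop (157,176) and (646,172), and holes at (141.5,430) and (671,430). I'll compute the relative offset.

```bash
python3 - <<'E'
from h import *
import pickle; c,p,Rm=pickle.load(open("w.pkl","rb")); f,g=np.load("fit.npy")
px=lambda X,Y:(130+X*.3-.5,60+Y*.3-.5)
for zh in(.108,.111): 
  h=[at_z(c,px(*q),zh) for q in((141.5,430),(671,430))]; print("holes",zh,np.round(h,4).tolist(),np.linalg.norm(h[0]-h[1]))
for zp in(.084,.087,.090):
  t=[at_z(c,px(*q),zp) for q in((157,175),(646,172))]; print("posts",zp,np.round(t,4).tolist(),np.linalg.norm(t[0]-t[1]))
print(p,F(f,0,0))
E
```

```text
holes 0.108 [[0.6411, -0.0298, 0.108], [0.6382, 0.0512, 0.108]] 0.0810149767571423
holes 0.111 [[0.6403, -0.029, 0.111], [0.6375, 0.0504, 0.111]] 0.07941921308381883
posts 0.084 [[0.6034, -0.0321, 0.084], [0.6, 0.0493, 0.084]] 0.08150919199261973
posts 0.087 [[0.6033, -0.0314, 0.087], [0.6, 0.0486, 0.087]] 0.0801222448695674
posts 0.09 [[0.6033, -0.0307, 0.09], [0.6, 0.048, 0.09]] 0.07873529774651504
[0.66625167 0.01052119 0.11947522] [0.60073367 0.00832636 0.        ]
```

Call:
apply_moves:
  commands:
    - {"linear":[0.4,0,0],"rot":[0,0,0]}
    - {"linear":[0.8,-0.014,0],"rot":[0,0,-0.04]}
    - {"linear":[0.938,-0.014,0],"rot":[0,0,-0.04]}
    - {"linear":[0.938,-0.014,0],"rot":[0,0,-0.04]}
    - {"linear":[0.938,-0.014,0.15],"rot":[0,0,-0.04]}
    - {"linear":[0.938,-0.014,0.3],"rot":[0,0,-0.04]}
    - {"linear":[0.938,-0.014,0.38],"rot":[0,0,-0.04]}
    - {"linear":[0.938,-0.014,0.46],"rot":[0,0,-0.04]}
    - {"linear":[0.938,-0.014,0.54],"rot":[0,0,-0.04]}
    - {"linear":[0.938,-0.014,0.62],"rot":[0,0,-0.04]}
    - {"linear":[0.938,-0.014,0.7],"rot":[0,0,-0.04]}
    - {"linear":[0.938,-0.014,0.7],"rot":[0,0,-0.04]}

```text
time: 13.5
tcp_pos: [0.6281, 0.0091, 0.0899]
tcp_rot: [-0.0, -0.021, 1.0, 0.0]
wrist_force: [-0.2, -0.3, -1.2]
width: 0.013
grip_force: 39.5
```

```bash
python3 - <<'E'
from h import *
c=capture("wrist");p,R=rt();s=read_state();print(p,s["time"],np.round(s["wrist_force"],2),s["width"])
im=c["image"];x0,y0,w,h=130,110,240,90
k=cv2.resize(im[y0:y0+h,x0:x0+w],(800,300),interpolation=cv2.INTER_CUBIC); cv2.imwrite("pics/h.png",k)
E
```

```text
[0.62830706 0.00906203 0.09023553] 13.55 [ 0.69 -0.29 -0.53] 0.013157835622961465
```

View pics/h.png

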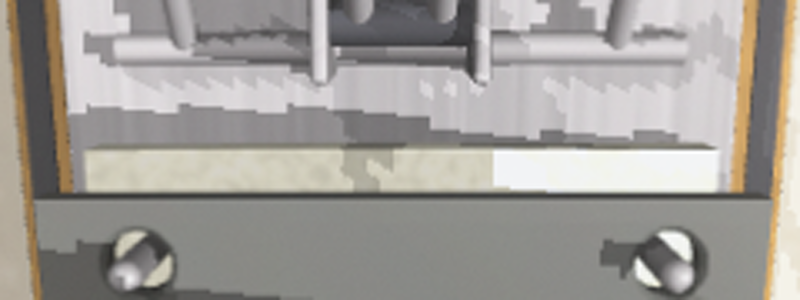

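Both posts stand through the holes at crop (125,275) and (682,277), with no contact force. I'll keep lowering while watching the force.

Call:
apply_moves:
  commands:
    - {"linear":[-0.012,0,0.12],"rot":[0,0,0]}
    - {"linear":[-0.012,0,0.24],"rot":[0,0,0]}
    - {"linear":[-0.012,0,0.36],"rot":[0,0,0]}
    - {"linear":[-0.012,0,0.48],"rot":[0,0,0]}
    - {"linear":[-0.012,0,0.56],"rot":[0,0,0]}
    - {"linear":[-0.012,0,0.64],"rot":[0,0,0]}
    - {"linear":[-0.012,0,0.7],"rot":[0,0,0]}
    - {"linear":[-0.012,0,0.76],"rot":[0,0,0]}
    - {"linear":[-0.012,0,0.76],"rot":[0,0,0]}

```text
time: 14.45
tcp_pos: [0.6288, 0.0091, 0.0598]
tcp_rot: [-0.0, -0.021, 1.0, -0.0]
wrist_force: [0.5, -0.3, -0.7]
width: 0.0132
grip_force: 39.5
```

Call:
apply_moves:
  commands:
    - {"linear":[0,0,0.03],"rot":[0,0,0]}
    - {"linear":[0,0,0.06],"rot":[0,0,0]}
    - {"linear":[0,0,0.06],"rot":[0,0,0]}

```text
time: 14.75
tcp_pos: [0.6289, 0.0091, 0.0576]
tcp_rot: [-0.0, -0.021, 1.0, -0.0]
wrist_force: [0.2, -0.6, -0.9]
width: 0.0137
grip_force: 39.5
```

Call:
apply_moves:
  commands:
    - {"linear":[0,0,0.03],"rot":[0,0,0]}
    - {"linear":[0,0,0.06],"rot":[0,0,0]}
    - {"linear":[0,0,0.06],"rot":[0,0,0]}

```text
time: 15.05
tcp_pos: [0.6292, 0.009, 0.0559]
tcp_rot: [0.0, -0.021, 1.0, -0.0]
wrist_force: [-1.6, 0.3, 6.3]
width: 0.0132
grip_force: 40.7
```

Call:
apply_moves:
  commands:
    - {"linear":[0,0,0.02],"rot":[0,0,0]}
    - {"linear":[0,0,0.04],"rot":[0,0,0]}
    - {"linear":[0,0,0.04],"rot":[0,0,0]}

```text
time: 15.35
tcp_pos: [0.6292, 0.0091, 0.0552]
tcp_rot: [0.0, -0.021, 1.0, -0.0]
wrist_force: [-3.5, 0.2, 12.7]
width: 0.0135
grip_force: 41.5
```

Call:
apply_moves:
  commands:
    - {"linear":[0,0,-0.02],"rot":[0,0,0]}
    - {"linear":[0,0,-0.025],"rot":[0,0,0]}

```text
time: 15.55
tcp_pos: [0.6292, 0.009, 0.0558]
tcp_rot: [0.0, -0.021, 1.0, -0.0]
wrist_force: [-2.0, 0.3, 6.5]
width: 0.0136
grip_force: 40.8
```

Call:
apply_moves:
  commands:
    - {"linear":[0,0,0],"rot":[0,0,0]}
    - {"linear":[0,0,0],"rot":[0,0,0]}
    - {"linear":[0,0,0],"rot":[0,0,0]}
    - {"linear":[0,0,0],"rot":[0,0,0]}
    - {"linear":[0,0,-0.5],"rot":[0,0,0]}
    - {"linear":[0,0,-1.2],"rot":[0,0,0]}
    - {"linear":[0,0,-2.3],"rot":[0,0,0]}
    - {"linear":[0,0,-3.5],"rot":[0,0,0]}
    - {"linear":[0,0,-4.0],"rot":[0,0,0]}
    - {"linear":[0,0,-4.0],"rot":[0,0,0]}
  jaw: 0.7

```text
time: 16.55
tcp_pos: [0.6317, 0.0089, 0.2189]
tcp_rot: [0.004, -0.021, 1.0, -0.0]
wrist_force: [0.2, 0.4, -0.9]
width: 0.0594
grip_force: 0.0
```

```bash
python3 - <<'E'
from h import *
f,g=np.load("fit.npy")
c=capture("wrist");S=capture("scene");s=read_state();print(rt()[0],s["time"],np.round(s["wrist_force"],2))
k=np.vstack([cv2.resize(c["image"][60:285,100:400],(400,300)),cv2.resize(S["image"][165:265,225:358],(400,300),interpolation=cv2.INTER_CUBIC)])
cv2.imwrite("pics/i.png",k)
h=.0500 # hinge height est.
a=.0938+.9; r=.0854
gx=-.035-r*np.cos(a); gz=h+r*np.sin(a); print("grip up",gx,gz)
move(F(f,gx,0,.19),down(f[2]))
E
```

```text
[0.62877799 0.00911064 0.21450109] 16.65 [-0.42 -0.04 -0.47]
grip up -0.08158646928086088 0.12157416349454184
linear [2.741, 0.021, 0.612] rot [-0.0, 0.001, 0.041]
```

View pics/i.png

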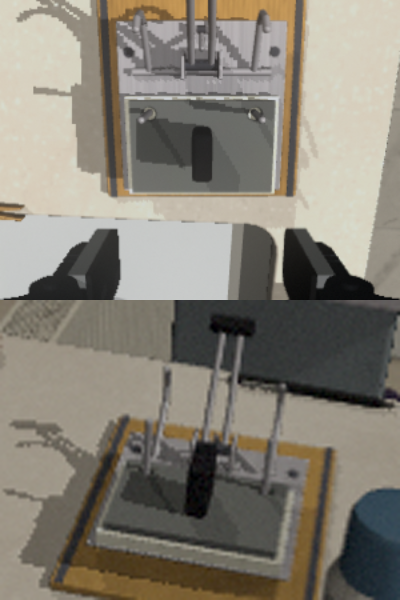

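The card lies flat on the pages with both posts through its holes, and the lever and rings are still open. Next, re-pinch the lever grip.

```bash
python3 - <<'E'
from h import *
f,g=np.load("fit.npy")
move([.519,.0052,.19],down(f[2])); move([.519,.0052,.1013],down(f[2]))
E
```

```text
linear [2.746, 0.017, 0.612] rot [-0.0, 0.001, 0.041]
linear [2.746, 0.017, 2.83] rot [-0.0, 0.001, 0.041]
```

Call:
apply_moves:
  commands:
    - {"linear":[1.2,0,0],"rot":[0,0,0]}
    - {"linear":[2.3,0.01,0],"rot":[0,0,0]}
    - {"linear":[2.746,0.017,0],"rot":[0,0,0.04]}
    - {"linear":[2.746,0.017,0.6],"rot":[0,0,0.04]}
    - {"linear":[2.746,0.017,1.4],"rot":[0,0,0.04]}
    - {"linear":[2.746,0.017,2.1],"rot":[0,0,0.04]}
    - {"linear":[2.746,0.017,2.5],"rot":[0,0,0.04]}
    - {"linear":[2.746,0.017,2.83],"rot":[0,0,0.04]}
    - {"linear":[2.746,0.017,2.83],"rot":[0,0,0.04]}
    - {"linear":[2.746,0.017,2.83],"rot":[0,0,0.04]}
  jaw: 0.5

```text
time: 17.65
tcp_pos: [0.5179, 0.0053, 0.1003]
tcp_rot: [-0.002, -0.018, 1.0, 0.0]
wrist_force: [-0.6, 0.2, 0.2]
width: 0.0423
grip_force: 0.0
```

Call:
apply_moves:
  commands:
    - {"linear":[0,0,0],"rot":[0,0,0]}
    - {"linear":[0,0,0],"rot":[0,0,0]}
    - {"linear":[0,0,0],"rot":[0,0,0]}
    - {"linear":[0,0,0],"rot":[0,0,0]}
    - {"linear":[0,0,0],"rot":[0,0,0]}
  jaw: 0
  grip_force: 50

```text
time: 18.15
tcp_pos: [0.5192, 0.0049, 0.1018]
tcp_rot: [0.0, -0.018, 1.0, -0.0]
wrist_force: [-1.2, -3.8, -0.2]
width: 0.0287
grip_force: 49.3
```

```bash
python3 - <<'E'
import numpy as np
r=.0854
A=lambda t:np.array([-r*np.cos(.0938+t),r*np.sin(.0938+t)])
for t in np.arange(.85,-.01,-.05):
    d=(A(t)-A(.9))/.04; print(round(t,2),"lin",round(-d[0],3),round(-d[1],3))
E
```

```text
0.85 lin 0.088 0.06
0.8 lin 0.173 0.125
0.75 lin 0.254 0.194
0.7 lin 0.332 0.267
0.65 lin 0.406 0.344
0.6 lin 0.477 0.424
0.55 lin 0.543 0.508
0.5 lin 0.605 0.595
0.45 lin 0.662 0.685
0.4 lin 0.715 0.777
0.35 lin 0.764 0.873
0.3 lin 0.807 0.97
0.25 lin 0.845 1.07
0.2 lin 0.879 1.171
0.15 lin 0.907 1.274
0.1 lin 0.93 1.378
0.05 lin 0.948 1.483
-0.0 lin 0.961 1.589
```

Call:
apply_moves:
  commands:
    - {"linear":[0.088,0,0.06],"rot":[0,0,0]}
    - {"linear":[0.173,0,0.125],"rot":[0,0,0]}
    - {"linear":[0.254,0,0.194],"rot":[0,0,0]}
    - {"linear":[0.332,0,0.267],"rot":[0,0,0]}
    - {"linear":[0.406,0,0.344],"rot":[0,0,0]}
    - {"linear":[0.477,0,0.424],"rot":[0,0,0]}

```text
time: 18.75
tcp_pos: [0.5033, 0.004, 0.0863]
tcp_rot: [0.003, -0.018, 1.0, -0.001]
wrist_force: [0.8, -3.9, 12.6]
width: 0.0286
grip_force: 51.5
```

Call:
apply_moves:
  commands:
    - {"linear":[0.066,0,0.084],"rot":[0,0,0]}
    - {"linear":[0.128,0,0.171],"rot":[0,0,0]}
    - {"linear":[0.185,0,0.261],"rot":[0,0,0]}
    - {"linear":[0.238,0,0.353],"rot":[0,0,0]}
    - {"linear":[0.287,0,0.449],"rot":[0,0,0]}
    - {"linear":[0.33,0,0.546],"rot":[0,0,0]}

```text
time: 19.35
tcp_pos: [0.4886, 0.0036, 0.0635]
tcp_rot: [0.002, -0.018, 1.0, -0.0]
wrist_force: [-0.0, -4.8, 5.6]
width: 0.0287
grip_force: 52.7
```

Call:
apply_moves:
  commands:
    - {"linear":[0.038,0,0.1],"rot":[0,0,0]}
    - {"linear":[0.072,0,0.201],"rot":[0,0,0]}
    - {"linear":[0.1,0,0.304],"rot":[0,0,0]}
    - {"linear":[0.123,0,0.408],"rot":[0,0,0]}
    - {"linear":[0.141,0,0.513],"rot":[0,0,0]}
    - {"linear":[0.154,0,0.6],"rot":[0,0,0]}
    - {"linear":[0.154,0,0.6],"rot":[0,0,0]}

```text
time: 20.05
tcp_pos: [0.4813, 0.0035, 0.038]
tcp_rot: [0.0, -0.018, 1.0, -0.0]
wrist_force: [2.2, -5.9, -4.4]
width: 0.0286
grip_force: 52.1
```

Call:
apply_moves:
  commands:
    - {"linear":[0,0,0.02],"rot":[0,0,0]}
    - {"linear":[0,0,0.03],"rot":[0,0,0]}
    - {"linear":[0,0,0.03],"rot":[0,0,0]}

```text
time: 20.35
tcp_pos: [0.4813, 0.0035, 0.037]
tcp_rot: [0.0, -0.018, 1.0, -0.0]
wrist_force: [1.1, -4.9, -2.7]
width: 0.0293
grip_force: 52.2
```

Call:
apply_moves:
  commands:
    - {"linear":[0,0,0.01],"rot":[0,0,0]}
    - {"linear":[0,0,0.02],"rot":[0,0,0]}
    - {"linear":[0,0,0.02],"rot":[0,0,0]}

```text
time: 20.65
tcp_pos: [0.4812, 0.0035, 0.0363]
tcp_rot: [0.0, -0.018, 1.0, -0.0]
wrist_force: [1.3, -5.8, -0.9]
width: 0.0288
grip_force: 52.3
```

Call:
apply_moves:
  commands:
    - {"linear":[0,0,0.01],"rot":[0,0,0]}
    - {"linear":[0,0,0.02],"rot":[0,0,0]}
    - {"linear":[0,0,0.02],"rot":[0,0,0]}

```text
time: 20.95
tcp_pos: [0.4811, 0.0035, 0.0356]
tcp_rot: [0.0, -0.018, 1.0, -0.0]
wrist_force: [0.9, -6.1, 0.6]
width: 0.0288
grip_force: 52.4
```

Call:
apply_moves:
  commands:
    - {"linear":[0,0,0.01],"rot":[0,0,0]}
    - {"linear":[0,0,0.02],"rot":[0,0,0]}
    - {"linear":[0,0,0.02],"rot":[0,0,0]}

```text
time: 21.25
tcp_pos: [0.481, 0.0035, 0.035]
tcp_rot: [0.0, -0.018, 1.0, -0.0]
wrist_force: [-0.3, -6.0, 3.2]
width: 0.0288
grip_force: 52.6
```

Call:
apply_moves:
  commands:
    - {"linear":[0,0,0.015],"rot":[0,0,0]}
    - {"linear":[0,0,0.03],"rot":[0,0,0]}
    - {"linear":[0,0,0.03],"rot":[0,0,0]}

```text
time: 21.55
tcp_pos: [0.4809, 0.0035, 0.0339]
tcp_rot: [0.0, -0.018, 1.0, -0.0]
wrist_force: [-1.8, -6.0, 5.9]
width: 0.0293
grip_force: 52.9
```

Call:
apply_moves:
  commands:
    - {"linear":[0,0,0.01],"rot":[0,0,0]}
    - {"linear":[0,0,0.02],"rot":[0,0,0]}
    - {"linear":[0,0,0.02],"rot":[0,0,0]}

```text
time: 21.85
tcp_pos: [0.4808, 0.0035, 0.0333]
tcp_rot: [0.0, -0.018, 1.0, -0.0]
wrist_force: [-2.1, -5.3, 8.7]
width: 0.0287
grip_force: 53.1
```

Call:
apply_moves:
  commands:
    - {"linear":[0,0,0.015],"rot":[0,0,0]}
    - {"linear":[0,0,0.025],"rot":[0,0,0]}
    - {"linear":[0,0,0.025],"rot":[0,0,0]}

```text
time: 22.15
tcp_pos: [0.4807, 0.0035, 0.0325]
tcp_rot: [0.0, -0.018, 1.0, -0.0]
wrist_force: [-1.9, -6.5, 12.0]
width: 0.0288
grip_force: 53.3
```

Call:
apply_moves:
  commands:
    - {"linear":[0,0,0.01],"rot":[0,0,0]}
    - {"linear":[0,0,0.015],"rot":[0,0,0]}
    - {"linear":[0,0,0.015],"rot":[0,0,0]}
    - {"linear":[0,0,0.015],"rot":[0,0,0]}

```text
time: 22.55
tcp_pos: [0.4807, 0.0034, 0.0321]
tcp_rot: [0.0, -0.018, 1.0, -0.0]
wrist_force: [-3.1, -6.8, 12.8]
width: 0.029
grip_force: 53.5
```

Call:
apply_moves:
  commands:
    - {"linear":[0,0,0.01],"rot":[0,0,0]}
    - {"linear":[0,0,0.02],"rot":[0,0,0]}
    - {"linear":[0,0,0.02],"rot":[0,0,0]}
    - {"linear":[0,0,0.02],"rot":[0,0,0]}
    - {"linear":[0,0,0.02],"rot":[0,0,0]}

```text
time: 23.05
tcp_pos: [0.4807, 0.0036, 0.0314]
tcp_rot: [0.0, -0.018, 1.0, -0.0]
wrist_force: [-3.8, -5.6, 15.5]
width: 0.0287
grip_force: 53.8
```

```bash
python3 - <<'E'
from h import *
for _ in range(4):
    s=read_state();print(np.round(s["wrist_force"],2),np.round(s["tcp_pos"],4),s["time"]); capture("scene")
E
```

```text
[-3.79 -5.56 15.48] [0.4807 0.0036 0.0314] 23.05
[-3.86 -5.85 14.01] [0.4807 0.0036 0.0314] 23.1
[-2.85 -5.47 14.74] [0.4807 0.0035 0.0314] 23.15
[-3.73 -5.23 15.3 ] [0.4807 0.0035 0.0314] 23.2
```

The press is steady at about 15 N. I'll relax, release and retreat.

Call:
apply_moves:
  commands:
    - {"linear":[0,0,-0.05],"rot":[0,0,0]}
    - {"linear":[0,0,-0.1],"rot":[0,0,0]}
    - {"linear":[0,0,-0.1],"rot":[0,0,0]}

```text
time: 23.55
tcp_pos: [0.4811, 0.0036, 0.0349]
tcp_rot: [0.0, -0.018, 1.0, -0.0]
wrist_force: [-0.7, -5.8, 1.3]
width: 0.0287
grip_force: 52.7
```

Call:
apply_moves:
  commands:
    - {"linear":[0,0,0],"rot":[0,0,0]}
    - {"linear":[0,0,0],"rot":[0,0,0]}
    - {"linear":[0,0,0],"rot":[0,0,0]}
    - {"linear":[0,0,0],"rot":[0,0,0]}
    - {"linear":[0,0,-0.6],"rot":[0,0,0]}
    - {"linear":[0,0,-1.5],"rot":[0,0,0]}
    - {"linear":[0,0,-2.7],"rot":[0,0,0]}
    - {"linear":[0,0,-3.9],"rot":[0,0,0]}
    - {"linear":[0,0,-5.0],"rot":[0,0,0]}
    - {"linear":[0,0,-5.0],"rot":[0,0,0]}
  jaw: 0.7

```text
time: 24.55
tcp_pos: [0.4848, 0.0035, 0.2407]
tcp_rot: [0.006, -0.018, 1.0, -0.001]
wrist_force: [0.3, -0.1, -1.1]
width: 0.0597
grip_force: 0.0
```

```bash
python3 - <<'E'
from h import *
f,g=np.load("fit.npy")
S=capture("scene");W=capture("wrist");s=read_state();print(s["time"],np.round(s["wrist_force"],2),s["tcp_pos"])
a=cv2.cvtColor(cv2.imread("pics/a_scene.png"),6).astype(int);b=cv2.cvtColor(S["image"],6).astype(int)
# grip blob (dark) in scene near 303,190: before vs now
for im in(a,b):
    r=im[180:205,290:320]; print("scene grip patch mean/darkrows",[int((row<55).sum()) for row in r])
d=np.abs(a-b)[195:245,265:330]>40; ys,xs=np.nonzero(d); print("ring/lever region changed px",d.sum(), np.bincount(ys,minlength=50).tolist())
w=cv2.cvtColor(W["image"],6); u=proj(W,F(f,-.12,0,.058))[0]; print("pred grip down",u)
m=(w<50).astype(np.uint8); n,l,st,ce=cv2.connectedComponentsWithStats(m)
for i in range(1,n):
    if 60<st[i,4]<3000 and abs(ce[i]-u).max()<60: print(st[i],ce[i])
for l_ in("spool","tape_measure"):
    m=mark_of(l_,"scene"); print(l_,m[0]["xy"] if m else None)
E
```

```text
24.65 [-0.74  0.1   0.36] [0.48132919 0.00388768 0.23566743]
scene grip patch mean/darkrows [29, 30, 30, 29, 30, 30, 30, 24, 24, 24, 24, 23, 17, 6, 1, 1, 0, 0, 0, 0, 0, 0, 0, 0, 0]
scene grip patch mean/darkrows [23, 26, 27, 24, 27, 25, 26, 23, 22, 22, 24, 23, 18, 6, 0, 1, 0, 0, 0, 0, 0, 0, 0, 0, 0]
ring/lever region changed px 1163 [0, 0, 0, 0, 0, 0, 0, 0, 0, 0, 0, 0, 0, 0, 0, 0, 0, 0, 0, 0, 2, 7, 6, 8, 11, 14, 18, 20, 25, 33, 40, 43, 43, 49, 50, 52, 55, 55, 55, 55, 55, 55, 55, 54, 53, 54, 53, 53, 48, 42]
pred grip down [250.36723272 169.51119524]
spool [167.7, 218.3]
tape_measure [207.0, 179.3]
```

```bash
python3 -c "
from cell import *
print(close_job())"
```

```text
the job is handed in; nothing more can be done
None
```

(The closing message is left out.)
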